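Level the worktop shelf on its sprung foot

TASK

Slide the yellow spirit level's flat base into the metal T-slot on the little wooden shelf, from the open end until it is fully home against the stop. Then grip the black levelling knob at the shelf's other end, push it down so that the sprung foot under it is pressed fully home, and turn it clockwise until the bubble lies wholly between the two black lines. Finish still gripping the knob and pressing it down with the bubble centred: do not let go, and leave the mug, the glass and the soap bottle alone.

Things in the scene. Friction and masses are not known exactly. Their poses are not given: they have to be found in the camera images.
- shelf: loose wooden shelf, 1.5 kg; board 160 (x) by 320 (y) by 15 mm, top face 55 mm above the undersides of the feet. Origin: under the board's centre at the height of those undersides. y axis: along the board from the knob end to the slot's open end; z: the board's normal. Two fixed feet at y = +125, one sprung levelling foot under the knob at x = 0, y = -115 mm
- slot_home (a point): point on the board's top face (shelf frame 0, +24, +55 mm) where the centre of the level's underside lies when fully home; axes as the shelf's. T-slot along y: rails 63 mm apart inside, 12 mm high; lips on them with undersides 9 mm above the board and a 43 mm gap between; y from -22 mm (end stop) to +70 mm
- knob_top (a point): centre of the top of the round black levelling knob: 40 mm diameter, 28 mm high, white pointer line; top 33.5 mm above the board, at x = 0, y = -115 mm of the shelf. Turns about the shelf's z axis
- spirit_level: loose spirit level, 160 g: flat aluminium base slab 60 mm (x) by 90 mm (y), 6 mm thick, with a yellow grip body 24 mm wide (x) and 84 mm long (y) on it up to 36 mm above the underside; green vial along y on top, black end caps up to 44 mm. Origin: centre of the underside; y along the vial, z up. It works either way round in the slot
- knob (a joint): angle of the knob in rad, growing clockwise seen from above, 0 to 2.6; each rad screws the foot 7 mm further down and so raises the knob end by 7 mm (240 mm from the fixed feet). Stiff (about 0.3 Nm), self-locking. It always starts too low: 0.5 to 1.3 rad of clockwise turn are needed with the foot pressed home
- foot (a joint): compression of the sprung levelling foot in m: 0 fully out, 0.005 pressed home on its stop. The spring lifts the knob end by 5 mm when it is not pressed; pressing down on the knob with about 6 N takes it home (the rest of its 13 N is the shelf's weight)
- bubble (a joint): tilt of the level in rad; the bubble (14 mm long) runs to the higher end. 0: centred between the two black lines; +0.01: 4 mm off towards the level's +y end. The lines are 20 mm apart, so the bubble lies wholly between them within +-0.0075
- mug_table: purple mug at the back of the table, 90 x 119 x 95 mm, origin centre of its underside; leave alone
- glass_tumbler: empty glass at the back of the table, 77 mm across, 99 mm high, origin centre of its underside; leave alone
- soap_pump: soap dispenser at the back of the table, 73 x 62 x 159 mm, origin centre of its underside; leave alone
- slot_mouth (a point): middle of the slot's open end on the board's top face (shelf frame 0, +70, +55 mm). Beyond it flared guides, 9 mm high and without lips, run to y = +93 mm, then bare board to y = +160 mm: the level can be set down there, partly over the edge, and slid in towards the shelf's -y
Things that resemble listed ones, but are neither listed nor needed, are in the scene too. Of the things that look like the spirit_level, the larger one is meant.

How it is judged:
On the way, in this order (a step that is already met when the one before it is completed fails the run):
1. the spirit level is in the T-slot, fully home (distance between spirit_level and slot_home below 0.006 m and angle between the y axis of spirit_level and the y axis of shelf, either way round below 0.06 rad and contact force between the fingers and spirit_level below 0.1 N), for 0.2 s.
2. the gripper presses the sprung foot home by the knob (value of joint foot above 0.0042 m and contact force between the fingers and knob above 2 N), for 0.2 s.
At the end, for the whole second after the job is handed in: The level lies in the slot within 6 mm of home and in line with it, the sprung foot is pressed in at least 4.2 of its 5 mm by the gripper on the knob (over 2 N on it), the bubble is within 3 mm of the middle (0.0075 rad), and the shelf stands level within 0.02 rad (all of step 2 and distance between spirit_level and slot_home below 0.006 m and angle between the y axis of spirit_level and the y axis of shelf, either way round below 0.06 rad and value of joint bubble between -0.0075 and 0.0075 rad and angle between shelf's own z axis and vertical below 0.02 rad); the arm keeps its last pose, push and grip.
It fails at once if the mug, the glass or the soap bottle is disturbed (distance of any of mug_table, glass_tumbler, soap_pump from where it was at the start of the episode above 0.03 m).
It also fails if it takes over 62 s, if anything falls off the work surface, if the arm or the gripper's body presses on something with over 40 N, if the wrist force passes 120 N, or if a joint passes its speed limit or range.

ROBOT

A 7-joint arm with a two-finger parallel gripper is mounted at the origin on a cart in front of the work surface, level with it; the furniture and walls round the work are solid. World frame = base frame: x ahead of the robot, y to its left, z up, the work surface at z = 0. Lengths are in m, angles in rad, forces in N, time in s.
With the tool pointing down it reaches from about 0.425 to 0.925 m from the base axis. Payload 6.8 kg.
Tool frame: the origin (TCP) lies on the mounting face of the last link; the fingertips stand 182 mm ahead of it and the grasp point (between the pads) lies ctrl.grip_depth ahead of it (ctrl.grip_depth is the distance from the TCP to the grasp point, in m); z points along the fingers, y is the line along which they close (so a half turn about z gives the same grasp; the last joint's range is limited). The gripper opens to 88 mm and grips with 3 to 60 N. Pads are 20 mm wide; open, the fingers measure 115 mm over their backs; the gripper's body (75 mm by 178 mm) begins 61 mm behind the grasp point.
Start: joints at [1.205, 0.477, 0.022, 1.555, -0.011, 1.109, -0.083], TCP at [0.172, -0.653, 0.405] pointing down, gripper open.
Joint ranges: [-2.96, 2.96], [-0.34, 2.1], [-1.41, 1.46], [0.24, 2.44], [-1.37, 4.51], [0.17, 1.92], [-2.96, 2.96]. Speed limits (rad/s): [2.39, 2.39, 3.14, 3.14, 3.14, 3.14, 3.14].

INTERFACE

Orientations are given as a unit quaternion [x, y, z, w].
In Python, from workcell import ctrl, vision gives the robot as it stands.
- The arm moves only by the tool step_arm, never from a script. Its argument "moves" is one flat list of numbers, 7 for each row, row after row: the shift along the tool's x, y, z as a fraction of full scale, then the turn, a rotation vector about the tool's x, y, z as a fraction of full scale, then the opening, from -1 (shut) to 1 (fully open). A call has 1 to 12 rows; each row shifts and turns the commanded pose from where the row before left it, along the tool's axes as they then stand; what a row does not reach is not made up. Full scale, the value 1, is 1 m for a shift and pi/4 rad for a turn. A row lasts 1/10 s, in which the tool goes at most 50 mm and 8.59 degrees, less where a joint would pass 70% of its speed; a pose out of reach is approached as far as the arm can. A call with a number of a shift or a turn outside -1 to 1 is refused whole. A call with a gripper value outside its range is refused whole. The fingers move at their own pace and stop on an object; "grip_force" is the grip in N (left out, the last holds). Time passes only in rows, so rows that do not move let the fingers close. It gives the time, the measured TCP pose, the force, the opening and the grip force at its end, in the units of the state.
- ctrl.get_state(): the state, without advancing time (a new reading comes with each control period).
- vision.capture(name): name is "scene" or "top"; returns the picture (384x512x3 uint8, blue, green, red); there is no depth.
- vision.calibration(name): a dict with "intrinsics" (3x3 intrinsics, pixels), "T" (4x4, takes a point from camera to world coordinates). Camera axes: x right, y up, looking along -z (the intrinsics and any distortion apply to the point x, -y, -z); pixel columns grow to the right and rows downward; lengths in m; the calibration is good to about 2 mm. A picture is of the moment at which its call begins. calibration takes no time and is no camera call.
- ctrl.job_done(): hands the job in; it is judged then, once.
The state is a dict: "time": time; "joint_positions": joint angles; "dq": joint speeds; "joint_torque": joint torques, N m; "ee_pos": TCP position; "eef_rot": TCP orientation; "force": force on the tool from outside, world axes, zero at the start; "wrist_torque": the same for the moment, N m; "grip_width": opening from 0.0 (shut) to 1.0 (fully open); "grasp_force": force on a finger pad.
Only numpy, scipy, OpenCV 4.12 (cv2) and the standard library are available. Lean on these libraries where they do the work, as an engineer would, in place of code of your own. Each camera call takes 0.05 s, during which the arm holds its last target. There are 200 camera calls.

## Working session

There is one attempt and no reset: what is moved stays moved. The work goes in short steps, Python scripts to look and compute and a tool call to move; the robot and the scene stay as the last step left them, time stands still between calls to the robot, and variables do not carry over. Pictures are saved under pics/ and viewed, at most 10 in all, crops included, and the job is handed in when it is done.

Besides the shell and the picture viewer there is one more tool, called after "Call:" in YAML: its name, and indented under it one key for each argument. step_arm: Moves the arm, as the interface text tells. Its arguments: {"type":"object","properties":{"moves":{"type":"array"},"grip_force":{"type":"number"}},"required":["moves"]}

```bash
ls; mkdir -p pics
python3 - <<'E'
from workcell import ctrl, vision
import cv2,numpy as np
np.set_printoptions(precision=4,suppress=True)
s=ctrl.get_state();print(s,ctrl.grip_depth)
for n in("scene","top"):
    cv2.imwrite(f"pics/{n}0.png",vision.capture(n));print(vision.calibration(n))
E
```

```text
pics
{'time': 0.0, 'joint_positions': array([ 1.2049,  0.4778,  0.0223,  1.5564, -0.0115,  1.1093, -0.0831]), 'dq': array([ 0.0001,  0.0015, -0.0007,  0.0018, -0.0009, -0.0002,  0.0009]), 'joint_torque': array([  0.0009, -58.2848,   1.5346, -27.2604,  -0.0545,   0.017 ,
         0.0001]), 'ee_pos': array([ 0.172 , -0.6524,  0.4037]), 'eef_rot': array([ 0.9917,  0.1286, -0.0002, -0.0009]), 'force': array([-0.3947,  0.601 ,  1.1787]), 'wrist_torque': array([-0.0179, -0.0083,  0.0257]), 'grasp_force': 0.0, 'grip_width': 0.9973468984086542} 0.1633
{'intrinsics': array([[479.6346,   0.    , 251.6294],
       [  0.    , 479.6346, 189.366 ],
       [  0.    ,   0.    ,   1.    ]]), 'T': array([[-0.6176,  0.5405, -0.5714, -0.0949],
       [-0.7864, -0.4111,  0.4611,  0.6012],
       [ 0.0144,  0.7341,  0.6789,  0.6759],
       [ 0.    ,  0.    ,  0.    ,  1.    ]])}
{'intrinsics': array([[411.4285,   0.    , 250.5591],
       [  0.    , 411.4285, 188.101 ],
       [  0.    ,   0.    ,   1.    ]]), 'T': array([[-0.0215,  0.9977, -0.0642,  0.4712],
       [-0.9994, -0.0232, -0.0255,  0.0688],
       [-0.0269,  0.0637,  0.9976,  1.0492],
       [ 0.    ,  0.    ,  0.    ,  1.    ]])}
```

View pics/scene0.png

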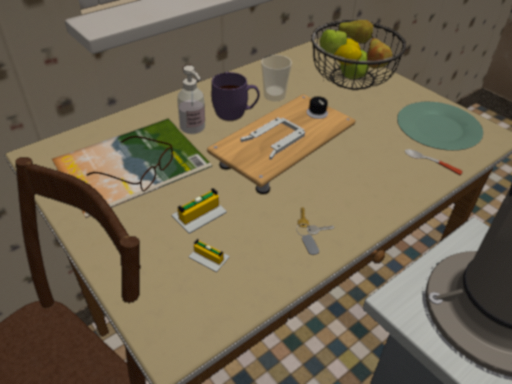

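View pics/top0.png

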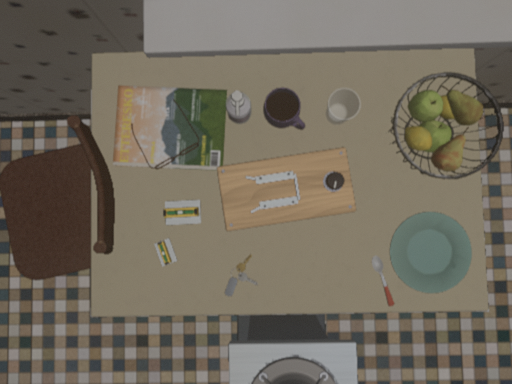

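The shelf is at about (287,188) in the top view, with its knob at (334,181) on the right and the slot opening to the left. The larger level is at (182,212) and the small decoy at (166,252). Next I'll crop for precise points.

Run:
```python
import cv2,numpy as np
a=cv2.imread("pics/top0.png")
c=cv2.resize(a[140:240,150:360],None,fx=3.8,fy=3.8,interpolation=cv2.INTER_CUBIC);
b=cv2.imread("pics/scene0.png");d=cv2.resize(b[180:240,160:240],None,fx=2.5,fy=2.5)
d2=cv2.resize(b[85:200,200:360],None,fx=2.0,fy=2.0)
o=np.zeros((600,800,3),np.uint8);o[:c.shape[0],:c.shape[1]]=c;e=cv2.resize(b[85:235,165:365],(267,200));o[390:590,:267]=e
d=cv2.resize(b[180:240,160:240],(267,200));o[390:590,270:537]=d
cv2.imwrite("pics/crop.png",o)
```

```text
(no output)
```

View pics/crop.png

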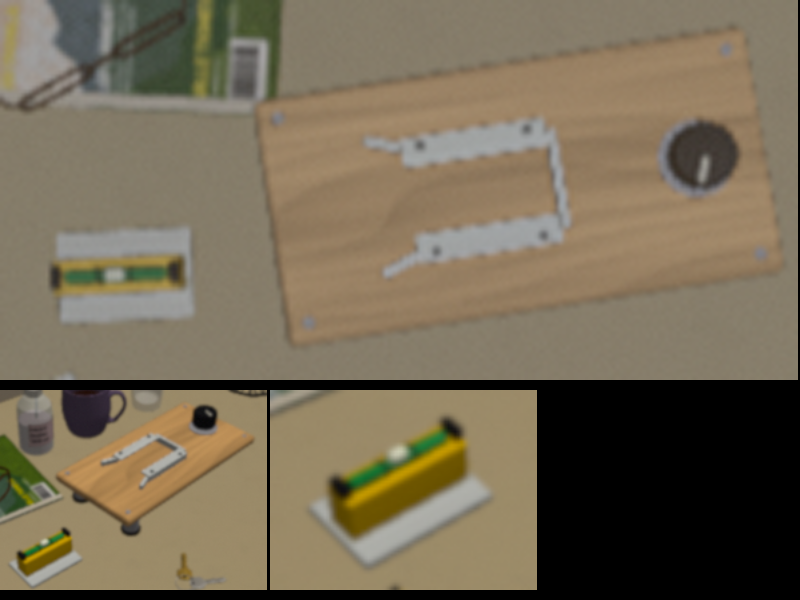

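```bash
cat > h.py <<'E'
from workcell import ctrl, vision
import cv2,numpy as np
from scipy.optimize import least_squares
from scipy.spatial.transform import Rotation as R
np.set_printoptions(precision=4,suppress=True)
CAL={n:vision.calibration(n) for n in("scene","top")}
def proj(n,P):
    T=CAL[n]["T"];K=CAL[n]["intrinsics"];p=(np.atleast_2d(P)-T[:3,3])@T[:3,:3]
    q=(p*[1,-1,-1])@K.T;return q[:,:2]/q[:,2:]
def unproj(n,uv,z):
    T=CAL[n]["T"];K=CAL[n]["intrinsics"];uv=np.atleast_2d(uv)
    d=(np.c_[uv,np.ones(len(uv))]@np.linalg.inv(K).T*[1,-1,-1])@T[:3,:3].T
    return T[:3,3]+d*((z-T[2,3])/d[:,2])[:,None]
def fit(n,P,uv,x0):
    def pts(x):
        return (np.asarray(P)@R.from_euler('z',x[2]).as_matrix().T)+[x[0],x[1],0]
    r=least_squares(lambda x:(proj(n,pts(x))-uv).ravel(),x0);return r.x,r.fun.reshape(-1,2)
def tool():
    s=ctrl.get_state();M=R.from_quat(s["eef_rot"]).as_matrix()
    print("t",round(s["time"],2),"tcp",s["ee_pos"],"grasp",s["ee_pos"]+M[:,2]*ctrl.grip_depth,"F",s["force"],"w",s["grip_width"],"gf",s["grasp_force"]);print(M);return s,M
E
python3 - <<'E'
from h import *
f=lambda a:(np.array(a)+.5)/3.8-.5+[150,140]
B=f([(258,103),(743,28),(781,268),(292,346)])
Pb=[(.08,.16,.055),(.08,-.16,.055),(-.08,-.16,.055),(-.08,.16,.055)]
x,r=fit("top",Pb,B,[.45,0,0.1]);print("shelf",x,r)
L=f([(57,233),(190,228),(193,318),(61,323)])
Pl=[(.03,.045,.006),(.03,-.045,.006),(-.03,-.045,.006),(-.03,.045,.006)]
y,r=fit("top",Pl,L,[.45,.2,0.1]);print("level",y,r)
print(unproj("top",f([(703,155)]),.0885), unproj("top",f([(56,277),(178,272)]),.044))
c,s=np.cos(x[2]),np.sin(x[2])
w=lambda px,py:(x[0]+c*px-s*py,x[1]+s*px+c*py)
print("knob",w(0,-.115),"home",w(0,.024),"mouth",w(0,.07),"end",w(0,.16))
# check rails: inner lips corners px
print("lips", [ (np.array(p[:2])-x[:2])@np.array([[c,-s],[s,c]]) for p in unproj("top",f([(407,167),(543,146),(418,237),(555,215),(571,225)]),.067)])
a=cv2.imread("pics/scene0.png")
allp=np.array([[*w(p[0],p[1]),p[2]] for p in Pb]);print(proj("scene",allp))
cl,sl=np.cos(y[2]),np.sin(y[2]);q=np.array([[y[0]+cl*p[0]-sl*p[1],y[1]+sl*p[0]+cl*p[1],p[2]] for p in Pl]);print(proj("scene",q))
for p in proj("scene",np.r_[allp,q]): cv2.circle(a,tuple(int(round(v*16)) for v in p),16,(255,0,255),-1,shift=4)
cv2.imwrite("pics/chk.png",cv2.resize(a[85:245,165:365],None,fx=3.5,fy=3.5,interpolation=cv2.INTER_CUBIC))
E
```

```text
shelf [0.5324 0.0089 0.1307] [[-1.8237 -0.6035]
 [ 0.8483 -1.1921]
 [ 2.003   1.0186]
 [-1.0865  0.6809]]
level [0.4813 0.2697 0.0195] [[ 0.0359  0.1203]
 [ 0.1693 -0.0455]
 [ 0.1615 -0.0989]
 [-0.3672  0.0231]]
[[ 0.5465 -0.103   0.0885]] [[0.4808 0.3072 0.044 ]
 [0.4824 0.2281 0.044 ]]
knob (np.float64(0.5473692483873595), np.float64(-0.10513762751264369)) home (np.float64(0.5292545565625909), np.float64(0.032676950599012065)) mouth (np.float64(0.5232597664623078), np.float64(0.07828465270790534)) end (np.float64(0.5115308293095799), np.float64(0.16751711335574))
lips [array([0.0216, 0.0677]), array([ 0.0216, -0.0188]), array([-0.023 ,  0.0676]), array([-0.0225, -0.0194]), array([-0.0302, -0.0283])]
[[204.2527 147.0944]
 [302.1389  90.9518]
 [355.8437 117.4088]
 [259.2579 183.3091]]
[[170.049  213.5574]
 [207.881  193.8388]
 [225.662  210.2758]
 [187.2508 231.5118]]
```

View pics/chk.png

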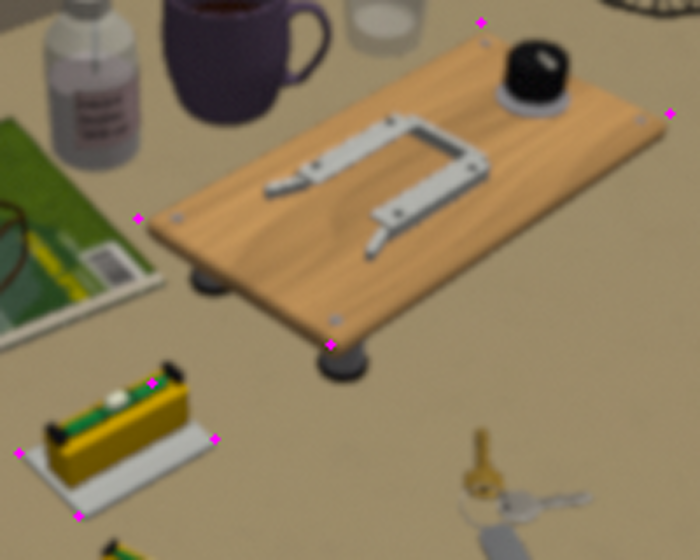

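```bash
cat >> h.py <<'E'
def shelf_model(T):
    L=[]
    rect=lambda x0,x1,y0,y1,z:[(x0,y0,z),(x1,y0,z),(x1,y1,z),(x0,y1,z),(x0,y0,z)]
    L.append(rect(-.08,.08,-.16,.16,.055));L.append(rect(-.08,.08,-.16,.16,.04))
    L.append(rect(-.0215,.0215,-.022,.07,.067))
    a=np.linspace(0,2*np.pi,40);L.append([(.02*np.cos(t),-.115+.02*np.sin(t),.0885) for t in a])
    return [np.array(l)@T[0].T+T[1] for l in L]
def draw(img,n,lines,off,k,col=(255,0,255)):
    for l in lines:
        p=((proj(n,l)-off+.5)*k-.5)*16
        cv2.polylines(img,[np.round(p).astype(np.int32)],False,col,1,cv2.LINE_AA,shift=4)
E
python3 - <<'E'
from h import *
o=np.zeros((600,800,3),np.uint8)
T=(R.from_euler('z',.1307).as_matrix(),np.array([.5324,.0089,0]))
m=shelf_model(T)
for n,k,(x0,y0,w,h),(X,Y) in (("top",4,(212,142,150,92),(0,0)),("scene",4,(200,85,162,115),(100,370))):
    a=cv2.imread(f"pics/{n}0.png")[y0:y0+h,x0:x0+w]
    k=4 if n=="top" else 2
    k={"top":4,"scene":4}[n]
    a=cv2.resize(a,None,fx=k,fy=k,interpolation=cv2.INTER_CUBIC);draw(a,n,m,np.array([x0,y0]),k)
    cv2.imwrite(f"pics/ov_{n}.png",a)
t=cv2.imread("pics/ov_top.png");s=cv2.imread("pics/ov_scene.png")
cv2.imwrite("pics/ov.png",np.vstack([cv2.resize(t,(489,300)),cv2.resize(s,(489,300))]) if 0 else s)
print(t.shape,s.shape)
E
```

```text
(368, 600, 3) (460, 648, 3)
```

View pics/ov_scene.png

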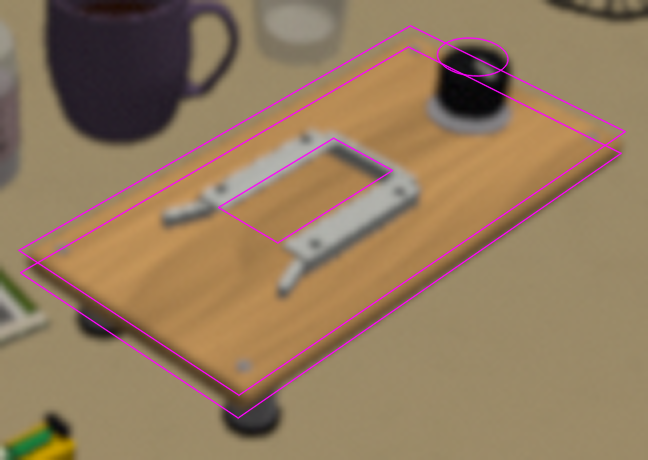

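View pics/ov_top.png

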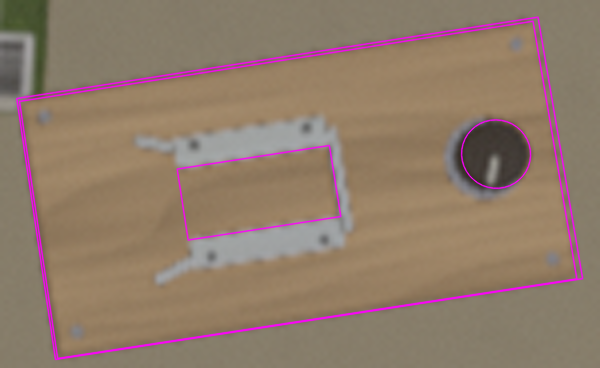

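The top-view fit agrees within about a pixel. The scene view shows the knob end roughly 4 mm low. So the shelf is at (.532,.009) with yaw .131, and the level is at (.481,.270) with yaw .02. Next I'll write a row planner.

```bash
cat >> h.py <<'E'
def plan(wps,width,step=.048,rot=.14):
    """wps: list of (grasp xyz, yaw of tool y, tilt vec (world z-up axis tilt) or None)"""
    s,M=tool();g=s["ee_pos"]+M[:,2]*ctrl.grip_depth;out=[]
    for P,yaw,*up in wps:
        P=np.array(P,float);y=np.array([np.cos(yaw),np.sin(yaw),0]);z=-np.array(up[0] if up else [0,0,1.]);z/=np.linalg.norm(z)
        y-=z*(y@z);y/=np.linalg.norm(y);G=np.c_[np.cross(y,z),y,z]
        tcp0=g-M[:,2]*ctrl.grip_depth;tcp1=P-z*ctrl.grip_depth
        rv=R.from_matrix(M.T@G).as_rotvec();n=int(max(1,np.ceil(max(np.linalg.norm(tcp1-tcp0)/step,np.linalg.norm(rv)/rot))))
        for i in range(n):
            d=M.T@((tcp1-tcp0)/n);out.append([*np.round(d,4),*np.round(rv/n/(np.pi/4),4),width])
            M=M@R.from_rotvec(rv/n).as_matrix()
        M=G;g=P
    print(len(out),"rows");
    for i in range(0,len(out),12):print(",\n".join(",".join(f"{v:g}" for v in r) for r in out[i:i+12]),"\n--")
E
python3 - <<'E'
from h import *
a=-np.deg2rad(75.3)
plan([((.46,-.45,.24),a),((.60,-.06,.20),-.5),((.4813,.2697,.12),.0195)],1)
E
```

```text
t 0.1 tcp [ 0.172  -0.6525  0.4038] grasp [ 0.172  -0.6522  0.2405] F [-0.2739  0.0387 -0.2359] w 1.0036939788995973 gf 0.0
[[ 0.9669  0.255  -0.0005]
 [ 0.255  -0.9669  0.0015]
 [-0.0001 -0.0016 -1.    ]]
25 rows
0.0413,-0.0153,0.0001,-0.0003,0,0.0002,1,
0.0413,-0.0153,0.0001,-0.0003,0,0.0002,1,
0.0413,-0.0153,0.0001,-0.0003,0,0.0002,1,
0.0413,-0.0153,0.0001,-0.0003,0,0.0002,1,
0.0412,-0.0153,0.0001,-0.0003,0,0.0002,1,
0.0412,-0.0153,0.0001,-0.0003,0,0.0002,1,
0.0412,-0.0153,0.0001,-0.0003,0,0.0002,1,
0.0412,-0.0153,0.0001,-0.0003,0,0.0002,1,
0.026,-0.038,0.0044,0,0,-0.1152,1,
0.0294,-0.0355,0.0044,0,0,-0.1152,1,
0.0324,-0.0327,0.0044,0,0,-0.1152,1,
0.0353,-0.0296,0.0044,0,0,-0.1152,1 
--
0.0378,-0.0263,0.0044,0,0,-0.1152,1,
0.04,-0.0228,0.0044,0,0,-0.1152,1,
0.0419,-0.0191,0.0044,0,0,-0.1152,1,
0.0435,-0.0152,0.0044,0,0,-0.1152,1,
0.0447,-0.0112,0.0044,0,0,-0.1152,1,
0.0291,-0.0328,0.01,0,0,-0.0827,1,
0.0311,-0.0308,0.01,0,0,-0.0827,1,
0.0331,-0.0287,0.01,0,0,-0.0827,1,
0.0348,-0.0265,0.01,0,0,-0.0827,1,
0.0365,-0.0242,0.01,0,0,-0.0827,1,
0.038,-0.0218,0.01,0,0,-0.0827,1,
0.0393,-0.0193,0.01,0,0,-0.0827,1 
--
0.0405,-0.0167,0.01,0,0,-0.0827,1 
--
```

Call:
step_arm:
  moves: [0.041,-0.015,0,0,0,0,1,0.041,-0.015,0,0,0,0,1,0.041,-0.015,0,0,0,0,1,0.041,-0.015,0,0,0,0,1,0.041,-0.015,0,0,0,0,1,0.041,-0.015,0,0,0,0,1,0.041,-0.015,0,0,0,0,1,0.041,-0.015,0,0,0,0,1,0.026,-0.038,0.004,0,0,-0.115,1,0.029,-0.036,0.004,0,0,-0.115,1,0.032,-0.033,0.004,0,0,-0.115,1,0.035,-0.03,0.004,0,0,-0.115,1]
  grip_force: 20

```text
time: 1.3
ee_pos: [0.5193, -0.2771, 0.3882]
eef_rot: [0.952, 0.306, -0.0, -0.0]
force: [0.9, 0.7, -0.2]
grip_width: 0.999
grasp_force: 0.0
```

Call:
step_arm:
  moves: [0.038,-0.026,0.004,0,0,-0.115,1,0.04,-0.023,0.004,0,0,-0.115,1,0.042,-0.019,0.004,0,0,-0.115,1,0.044,-0.015,0.004,0,0,-0.115,1,0.045,-0.011,0.004,0,0,-0.115,1]

```text
time: 1.8
ee_pos: [0.5982, -0.06, 0.3683]
eef_rot: [0.859, 0.512, -0.0, -0.0]
force: [-0.4, 0.8, 0.1]
grip_width: 0.997
grasp_force: 0.0
```

Run:
```python
from h import *
plan([((.4813,.2697,.12),.0195)],1);print(ctrl.get_state()["joint_positions"])
```

```text
t 1.8 tcp [ 0.5982 -0.06    0.3683] grasp [ 0.5981 -0.06    0.205 ] F [-0.4149  0.7612  0.0633] w 0.9966868759098922 gf 0.0
[[ 0.4765  0.8792 -0.0004]
 [ 0.8792 -0.4765 -0.0001]
 [-0.0003 -0.0003 -1.    ]]
8 rows
0.0293,-0.0325,0.0106,-0.0001,0,-0.0821,1,
0.0313,-0.0305,0.0106,-0.0001,0,-0.0821,1,
0.0332,-0.0284,0.0106,-0.0001,0,-0.0821,1,
0.035,-0.0262,0.0106,-0.0001,0,-0.0821,1,
0.0366,-0.0239,0.0106,-0.0001,0,-0.0821,1,
0.0381,-0.0215,0.0106,-0.0001,0,-0.0821,1,
0.0394,-0.019,0.0106,-0.0001,0,-0.0821,1,
0.0405,-0.0164,0.0106,-0.0001,0,-0.0821,1 
--
[ 0.2827  0.4198 -0.3732  1.7547  0.1776  1.0007 -0.6539]
```

Call:
step_arm:
  moves: [0.029,-0.032,0.01,0,0,-0.082,1,0.031,-0.03,0.01,0,0,-0.082,1,0.033,-0.028,0.01,0,0,-0.082,1,0.035,-0.026,0.01,0,0,-0.082,1,0.037,-0.024,0.01,0,0,-0.082,1,0.038,-0.022,0.01,0,0,-0.082,1,0.039,-0.019,0.01,0,0,-0.082,1,0.041,-0.016,0.01,0,0,-0.082,1,0,0,0,0,0,0,1]

```text
time: 2.7
ee_pos: [0.4801, 0.2737, 0.2878]
eef_rot: [0.698, 0.716, 0.0, -0.002]
force: [0.4, -0.7, 0.0]
grip_width: 1.001
grasp_force: 0.0
```

Run:
```python
from h import *
plan([((.4813,.2697,.0347),.0195)],1,step=.03);print(ctrl.get_state()["joint_positions"])
```

```text
t 2.7 tcp [0.4801 0.2737 0.2878] grasp [0.4796 0.2742 0.1245] F [ 0.3577 -0.7002  0.0356] w 1.0011029451176832 gf 0.0
[[-0.0264  0.9996 -0.0029]
 [ 0.9996  0.0264  0.0033]
 [ 0.0034 -0.0028 -1.    ]]
3 rows
-0.0014,0.0005,0.0299,-0.0012,-0.0014,0.0029,1,
-0.0014,0.0004,0.0299,-0.0012,-0.0014,0.0029,1,
-0.0014,0.0004,0.0299,-0.0012,-0.0014,0.0029,1 
--
[-0.1894  0.4803 -0.559   1.9234  0.3322  0.8304 -0.8982]
```

Call:
step_arm:
  moves: [-0.002,0.001,0.03,-0.001,-0.001,0.003,1,-0.001,0,0.03,-0.001,-0.001,0.003,1,-0.001,0,0.03,-0.001,-0.001,0.003,1,0,0,0,0,0,0,-1,0,0,0,0,0,0,-1,0,0,0,0,0,0,-1,0,0,0,0,0,0,-1,0,0,0,0,0,0,-1,0,0,0,0,0,0,-1,0,0,0,0,0,0,-1,0,0,0,0,0,0,-1]

```text
time: 3.8
ee_pos: [0.4845, 0.2636, 0.1988]
eef_rot: [0.704, 0.71, -0.0, 0.002]
force: [-1.8, 0.1, 0.9]
grip_width: 0.309
grasp_force: 0.7
```

Run:
```python
from h import *
tool()
```

```text
t 3.8 tcp [0.4845 0.2636 0.1988] grasp [0.4849 0.2632 0.0355] F [-1.8302  0.0876  0.8725] w 0.30852800562329336 gf 0.714403297752142
[[-0.0081  1.      0.002 ]
 [ 1.      0.0081 -0.0025]
 [-0.0025  0.002  -1.    ]]
```

Call:
step_arm:
  moves: [0,0,0,0,0,0,-1,0,0,0,0,0,0,-1,0,0,0,0,0,0,-1,0,0,-0.04,0,0,0,-1,0,0,-0.04,0,0,0,-1,0,0,-0.03,0,0,0,-1,0,0,0,0,0,0,-1,0,0,0,0,0,0,-1]

```text
time: 4.6
ee_pos: [0.4847, 0.2635, 0.3086]
eef_rot: [0.704, 0.71, 0.0, 0.002]
force: [-0.4, 0.4, -2.3]
grip_width: 0.268
grasp_force: 19.9
```

Run:
```python
from h import *
tool()
a=vision.capture("top");b=vision.capture("scene")
c=cv2.resize(a[150:260,120:270],None,fx=4,fy=4,interpolation=cv2.INTER_CUBIC)
d=cv2.resize(b[120:250,130:260],None,fx=3.3,fy=3.3,interpolation=cv2.INTER_CUBIC)[:440,:200+200]
cv2.imwrite("pics/lift.png",np.hstack([c[:,:400],d[:,:400]][:2]) if 0 else np.hstack([cv2.resize(c,(400,293)),cv2.resize(d,(400,293))]))
```

```text
t 4.6 tcp [0.4847 0.2635 0.3086] grasp [0.4852 0.2631 0.1453] F [-0.3631  0.3599 -2.2936] w 0.2681165142383718 gf 19.935226142406464
[[-0.0076  1.      0.0034]
 [ 1.      0.0076 -0.0023]
 [-0.0024  0.0034 -1.    ]]
```

View pics/lift.png

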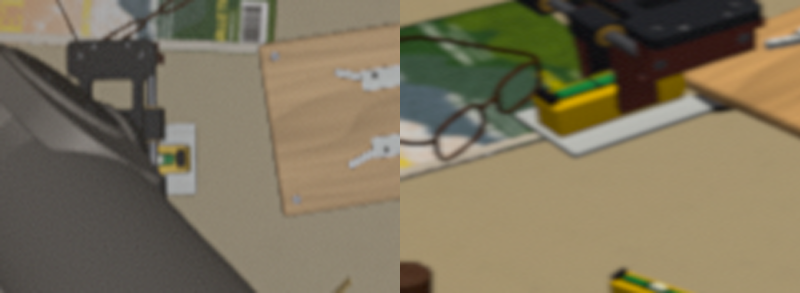

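The level is held flat and straight in the fingers; its slab's right end in the top view is at about image pixel (193,210).

Run:
```python
from h import *
print(unproj("top",[(193,197),(193,210),(193,222.5)],.116))
x=np.array([.5324,.0089]);yw=.1307
ex=np.array([np.cos(yw),np.sin(yw)]);ey=np.array([-np.sin(yw),np.cos(yw)])
up=np.array([*(-.0*ey),1]) # horizontal
off=.0065;yaw=yw
g=lambda sy,h:(*(x+ey*(sy-off)),h)
plan([(g(.24,.15),yaw),(g(.155,.125),yaw),(g(.15,.097),yaw)],-1,step=.03)
```

```text
[[0.5141 0.2242 0.116 ]
 [0.4845 0.2246 0.116 ]
 [0.4561 0.225  0.116 ]]
t 4.7 tcp [0.4841 0.2632 0.3071] grasp [0.4842 0.2625 0.1438] F [-0.2571  0.0403 -2.1097] w 0.2701556207799226 gf 19.935250282287598
[[-0.0078  1.      0.0003]
 [ 1.      0.0078 -0.0038]
 [-0.0038  0.0003 -1.    ]]
5 rows
-0.0229,0.0177,-0.0062,0.0001,0.0049,-0.1564,-1,
-0.0283,-0,0.0083,0,0,0,-1,
-0.0283,-0,0.0083,0,0,0,-1,
-0.0283,-0,0.0083,0,0,0,-1,
-0.005,0,0.028,0,0,0,-1 
--
```

Call:
step_arm:
  moves: [-0.023,0.018,-0.006,0,0.005,-0.156,-1,-0.028,0,0.008,0,0,0,-1,-0.028,0,0.008,0,0,0,-1,-0.028,0,0.008,0,0,0,-1,-0.005,0,0.027,0,0,0,-1,0,0,0,0,0,0,-1,0,0,0,0,0,0,-1]

```text
time: 5.4
ee_pos: [0.5138, 0.1532, 0.2626]
eef_rot: [0.659, 0.752, 0.0, -0.001]
force: [-0.6, 0.4, -1.3]
grip_width: 0.271
grasp_force: 19.9
```

```bash
cat >> h.py <<'E'
SX=np.array([.5324,.0089]);SY=.1307
ex=np.array([np.cos(SY),np.sin(SY)]);ey=np.array([-np.sin(SY),np.cos(SY)])
def sh(sy,h,sx=0): return (*(SX+ey*sy+ex*sx),h)
def insh():
    s,M=tool();g=s["ee_pos"]+M[:,2]*ctrl.grip_depth;d=g[:2]-SX
    print("shelf frame grasp x,y",d@ex,d@ey,"yaw err",np.arctan2(M[1,1],M[0,1])-SY,"F shelf",s["force"][:2]@ex,s["force"][:2]@ey,s["force"][2])
E
python3 - <<'E'
from h import *
insh();plan([(sh(.1435,.0910),SY)],-1)
E
```

```text
t 5.4 tcp [0.5138 0.1532 0.2626] grasp [0.5137 0.1534 0.0993] F [-0.6213  0.4186 -1.3136] w 0.27113401596628156 gf 19.935359358787537
[[-0.1309  0.9914 -0.0009]
 [ 0.9914  0.1309  0.0015]
 [ 0.0016 -0.0007 -1.    ]]
shelf frame grasp x,y 0.00024885051040559464 0.1457596958561441 yaw err 0.0005662915945931768 F shelf -0.5614374230375768 0.49597857843956994 -1.3135717588883598
t 5.4 tcp [0.5138 0.1532 0.2626] grasp [0.5137 0.1534 0.0993] F [-0.6213  0.4186 -1.3136] w 0.27113401596628156 gf 19.935359358787537
[[-0.1309  0.9914 -0.0009]
 [ 0.9914  0.1309  0.0015]
 [ 0.0016 -0.0007 -1.    ]]
1 rows
-0.002,-0.0004,0.0083,-0.0009,-0.002,0.0007,-1 
--
```

Call:
step_arm:
  moves: [0,0,0.003,0,0.015,0,-1,0,0,0.003,0,0,0,-1,0,0,0.001,0,0,0,-1,0,0,0.001,0,0,0,-1,0,0,0,0,0,0,-1,0,0,0,0,0,0,-1]

```text
time: 6.0
ee_pos: [0.5144, 0.153, 0.2558]
eef_rot: [0.659, 0.752, 0.005, -0.004]
force: [-0.2, 0.7, -0.8]
grip_width: 0.271
grasp_force: 19.9
```

Run:
```python
from h import *
insh()
```

```text
t 6.0 tcp [0.5144 0.153  0.2558] grasp [0.5145 0.1551 0.0925] F [-0.2279  0.6814 -0.8189] w 0.2707131198304506 gf 19.935222566127777
[[-0.1303  0.9915  0.0008]
 [ 0.9914  0.1303  0.0133]
 [ 0.013   0.0025 -0.9999]]
shelf frame grasp x,y 0.0013349424154164777 0.14730814071881604 yaw err -3.788190475376152e-05 F shelf -0.1371710539423342 0.7052528937456356 -0.8189431298563264
```

Call:
step_arm:
  moves: [0,-0.001,0.001,0,0,0,-1,0,0,0.001,0,0,0,-1,0,0,0,0,0,0,-1,0,0,0,0,0,0,-1]

```text
time: 6.4
ee_pos: [0.5133, 0.1529, 0.2542]
eef_rot: [0.659, 0.752, 0.005, -0.004]
force: [-2.0, -0.7, 4.5]
grip_width: 0.268
grasp_force: 19.9
```

Run:
```python
from h import *
insh()
```

```text
t 6.4 tcp [0.5133 0.1529 0.2542] grasp [0.5134 0.155  0.0909] F [-2.0187 -0.6861  4.4504] w 0.2683086958351126 gf 19.942051470279694
[[-0.1301  0.9915  0.0007]
 [ 0.9914  0.1301  0.0129]
 [ 0.0127  0.0024 -0.9999]]
shelf frame grasp x,y 0.00024212298789986 0.14731604963418862 yaw err -0.0002186688600242792 F shelf -2.0909118610716266 -0.4171282208720032 4.450405249086062
```

Call:
step_arm:
  moves: [0,0,-0.001,0,0,0,-1,-0.01,0,0,0,0,0,-1,-0.01,0,0,0,0,0,-1,-0.01,0,0,0,0,0,-1,-0.01,0,0,0,0,0,-1,0,0,0,0,0,0,-1,0,0,0,0,0,0,-1]

```text
time: 7.1
ee_pos: [0.5187, 0.1127, 0.2541]
eef_rot: [0.66, 0.751, 0.005, -0.004]
force: [0.7, -0.4, -1.1]
grip_width: 0.275
grasp_force: 19.9
```

Run:
```python
from h import *
insh()
```

```text
t 7.1 tcp [0.5187 0.1127 0.2541] grasp [0.5188 0.1149 0.0908] F [ 0.7275 -0.439  -1.146 ] w 0.27486408264157475 gf 19.935330748558044
[[-0.1292  0.9916  0.0006]
 [ 0.9915  0.1292  0.0134]
 [ 0.0132  0.0023 -0.9999]]
shelf frame grasp x,y 0.0002873497871368584 0.10687375364690666 yaw err -0.0011241703607926534 F shelf 0.6641048809874351 -0.5301046181903353 -1.1459937603636918
```

Call:
step_arm:
  moves: [-0.005,0,0.0005,0,0,0,-1,-0.005,0,0,0,0,0,-1,-0.01,0,0,0,0,0,-1,-0.01,0,0,0,0,0,-1,0,0,0,0,0,0,-1]

```text
time: 7.6
ee_pos: [0.5228, 0.0813, 0.2531]
eef_rot: [0.661, 0.751, 0.005, -0.004]
force: [0.0, -1.1, -1.7]
grip_width: 0.275
grasp_force: 19.9
```

Run:
```python
from h import *
insh()
```

```text
t 7.6 tcp [0.5228 0.0813 0.2531] grasp [0.5229 0.0833 0.0899] F [ 0.0383 -1.114  -1.6809] w 0.2750324456531321 gf 19.935346841812134
[[-0.1274  0.9918  0.0005]
 [ 0.9918  0.1274  0.0121]
 [ 0.012   0.002  -0.9999]]
shelf frame grasp x,y 0.00028454548143504177 0.07495544028554534 yaw err -0.002953906696193498 F shelf -0.10719724114165309 -1.1094888843846982 -1.6808510269380856
```

Call:
step_arm:
  moves: [-0.01,0,0,0,0,0.001,-1,-0.01,0,0,0,0,0.001,-1,-0.01,0,0,0,0,0.001,-1,-0.01,0,0,0,0,0,-1,-0.008,0,0,0,0,0,-1,0,0,0,0,0,0,-1,0,0,0,0,0,0,-1]

```text
time: 8.3
ee_pos: [0.5287, 0.0357, 0.2526]
eef_rot: [0.66, 0.751, 0.005, -0.004]
force: [0.4, 1.5, -1.6]
grip_width: 0.27
grasp_force: 19.9
```

Run:
```python
from h import *
insh()
```

```text
t 8.3 tcp [0.5287 0.0357 0.2526] grasp [0.5288 0.0379 0.0893] F [ 0.4279  1.5118 -1.6375] w 0.2696430287917444 gf 19.935281574726105
[[-0.1275  0.9918  0.0006]
 [ 0.9918  0.1274  0.0135]
 [ 0.0133  0.0023 -0.9999]]
shelf frame grasp x,y 0.000189661155990257 0.029257515115859997 yaw err -0.0029132392807939 F shelf 0.6212742318095438 1.443183026968226 -1.6375244363130605
```

Call:
step_arm:
  moves: [-0.005,0,0,0,0,0.001,-1,-0.004,0,0,0,0,0.001,-1,-0.002,0,0,0,0,0,-1,0,0,0,0,0,0,-1]

```text
time: 8.7
ee_pos: [0.5301, 0.0245, 0.2524]
eef_rot: [0.661, 0.75, 0.005, -0.004]
force: [-0.6, 0.2, -2.2]
grip_width: 0.269
grasp_force: 19.9
```

Run:
```python
from h import *
insh()
```

```text
t 8.7 tcp [0.5301 0.0245 0.2524] grasp [0.5302 0.0267 0.0891] F [-0.6395  0.2056 -2.1842] w 0.26921003847878916 gf 19.93525743484497
[[-0.1258  0.9921  0.0005]
 [ 0.992   0.1258  0.0131]
 [ 0.0129  0.0022 -0.9999]]
shelf frame grasp x,y 0.00012776241761205433 0.01788641966197232 yaw err -0.0045601539247389355 F shelf -0.6072392432868093 0.2872160380917984 -2.1842330467947253
```

Call:
step_arm:
  moves: [-0.001,0,0,0,0,0,-1,-0.001,0,0,0,0,0,-1,-0.001,0,0,0,0,0,-1,0,0,0,0,0,0,-1]

```text
time: 9.1
ee_pos: [0.5305, 0.0219, 0.2524]
eef_rot: [0.661, 0.75, 0.005, -0.004]
force: [-0.3, 1.0, -1.0]
grip_width: 0.277
grasp_force: 19.9
```

Run:
```python
from h import *
insh()
```

```text
t 9.1 tcp [0.5305 0.0219 0.2524] grasp [0.5306 0.0241 0.0891] F [-0.3193  1.0438 -1.0265] w 0.2771782917154636 gf 19.93520200252533
[[-0.1263  0.992   0.0006]
 [ 0.9919  0.1263  0.0133]
 [ 0.0131  0.0023 -0.9999]]
shelf frame grasp x,y 0.0001559690656691428 0.015268701143206137 yaw err -0.00410837052690427 F shelf -0.1805444100823597 1.0765294135508132 -1.026456641110919
```

Call:
step_arm:
  moves: [-0.001,0,0,0,0,0,-1,-0.001,0,0,0,0,0,-1,0,0,0,0,0,0,-1]

```text
time: 9.4
ee_pos: [0.5305, 0.0213, 0.2525]
eef_rot: [0.661, 0.751, 0.006, -0.005]
force: [-2.1, 5.4, 0.1]
grip_width: 0.269
grasp_force: 19.9
```

Run:
```python
from h import *
insh()
a=vision.capture("top");b=vision.capture("scene");
cv2.imwrite("pics/top_in.png",a)
m=shelf_model((R.from_euler('z',SY).as_matrix(),np.array([*SX,0])))
d=b[70:210,190:365];d=cv2.resize(d,None,fx=4,fy=4,interpolation=cv2.INTER_CUBIC)
c=a[140:235,210:362];c=cv2.resize(c,None,fx=4,fy=4,interpolation=cv2.INTER_CUBIC);draw(c,"top",m[:1],np.array([210,140]),4)
o=np.zeros((600,790,3),np.uint8);c2=cv2.resize(c,(400,250));o[:250,:400]=c2;d2=cv2.resize(d,(437,350));o[250:600,:437]=d2;cv2.imwrite("pics/in.png",o)
```

```text
t 9.4 tcp [0.5305 0.0213 0.2525] grasp [0.5306 0.0238 0.0893] F [-2.0978  5.437   0.1159] w 0.2687723653071229 gf 19.939469397068024
[[-0.1273  0.9919  0.0006]
 [ 0.9918  0.1273  0.0153]
 [ 0.0151  0.0026 -0.9999]]
shelf frame grasp x,y 0.00020444251157928413 0.015002435142887544 yaw err -0.0030868520645425668 F shelf -1.3712797938726928 5.664064471118511 0.11594302605389967
```

View pics/in.png

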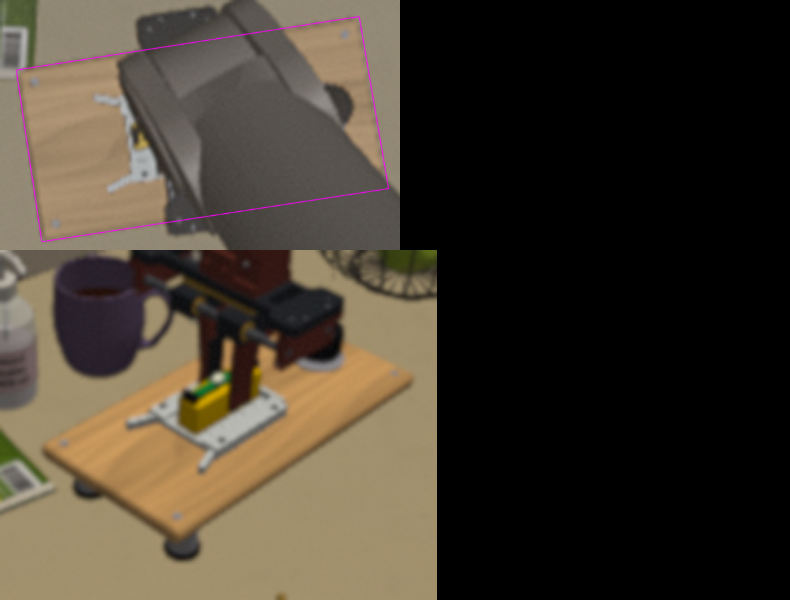

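The level is home against the stop (5.7 N felt, no further travel) and the shelf hasn't moved. Next I'll release and lift.

Call:
step_arm:
  moves: [0.0015,0,0,0,0,0,-1,0,0,0,0,0,0,0.2,0,0,0,0,0,0,0.2,0,0,0,0,0,0,0.2,0,0,0,0,0,0,0.2,0,0,-0.02,0,0,0,0.2,0,0,-0.03,0,0,0,0.4,0,0,-0.03,0,0,0,0.4,0,0,0,0,0,0,0.4,0,0,0,0,0,0,0.4]
  grip_force: 45

```text
time: 10.5
ee_pos: [0.5306, 0.0201, 0.3329]
eef_rot: [0.661, 0.75, 0.005, -0.003]
force: [0.9, -0.1, 0.1]
grip_width: 0.697
grasp_force: 0.0
```

Run:
```python
from h import *
insh()
plan([((.547,-.104,.16),SY),((.547,-.104,.12),SY)],.4)
```

```text
t 10.5 tcp [0.5306 0.0201 0.3329] grasp [0.5309 0.0222 0.1696] F [ 0.9033 -0.0586  0.0743] w 0.6974331135668145 gf 0.0
[[-0.1259  0.992   0.002 ]
 [ 0.992   0.1259  0.0128]
 [ 0.0125  0.0036 -0.9999]]
shelf frame grasp x,y 0.00023847735881538535 0.013397524272749888 yaw err -0.004512836411309423 F shelf 0.8879657022750786 -0.1758502692046652 0.07430561233203703
t 10.5 tcp [0.5306 0.0201 0.3329] grasp [0.5309 0.0222 0.1696] F [ 0.9033 -0.0586  0.0743] w 0.6974331135668145 gf 0.0
[[-0.1259  0.992   0.002 ]
 [ 0.992   0.1259  0.0128]
 [ 0.0125  0.0036 -0.9999]]
4 rows
-0.0418,0.0002,0.0027,0.0016,-0.0053,-0.0019,0.4,
-0.0418,0.0002,0.0028,0.0016,-0.0053,-0.0019,0.4,
-0.0417,0.0001,0.003,0.0016,-0.0053,-0.0019,0.4,
0,0,0.04,0,0,0,0.4 
--
```

Call:
step_arm:
  moves: [-0.042,0,0.003,0.002,-0.005,-0.002,0.4,-0.042,0,0.003,0.002,-0.005,-0.002,0.4,-0.042,0,0.003,0.002,-0.005,-0.002,0.4,0,0,0.02,0,0,0,0.4,0,0,0,0,0,0,0.4,0,0,0,0,0,0,0.4]

```text
time: 11.1
ee_pos: [0.5461, -0.1036, 0.3013]
eef_rot: [0.659, 0.752, -0.001, -0.003]
force: [0.8, 0.6, -0.6]
grip_width: 0.697
grasp_force: 0.0
```

Run:
```python
from h import *
insh()
b=vision.capture("scene");a=vision.capture("top");cv2.imwrite("pics/s1.png",b);cv2.imwrite("pics/t1.png",a)
c=cv2.resize(b[105:175,235:315],None,fx=7,fy=7,interpolation=cv2.INTER_CUBIC)
cv2.imwrite("pics/pre.png",c)
for n,i in(("scene",b),("top",a)):
    P=np.array([sh(.024+y,.055+.044-.004) for y in(-.042,-.01,0,.01,.042)]);print(n,proj(n,P))
```

```text
t 11.1 tcp [ 0.5461 -0.1036  0.3013] grasp [ 0.5452 -0.1033  0.138 ] F [ 0.765   0.6276 -0.5802] w 0.6972680650032964 gf 0.0
[[-0.1323  0.9912 -0.0051]
 [ 0.9912  0.1323  0.0021]
 [ 0.0028 -0.0048 -1.    ]]
shelf frame grasp x,y -0.0019079583017256197 -0.11289905012498563 yaw err 0.002031846189975234 F shelf 0.8402794788513339 0.5225671190216867 -0.5801953199550167
scene [[289.8763 113.0554]
 [279.9787 118.9841]
 [276.8175 120.8776]
 [273.6229 122.7911]
 [263.17   129.0524]]
top [[294.543  186.1944]
 [280.8902 188.3058]
 [276.6269 188.9651]
 [272.3651 189.6242]
 [258.7375 191.7317]]
```

View pics/pre.png

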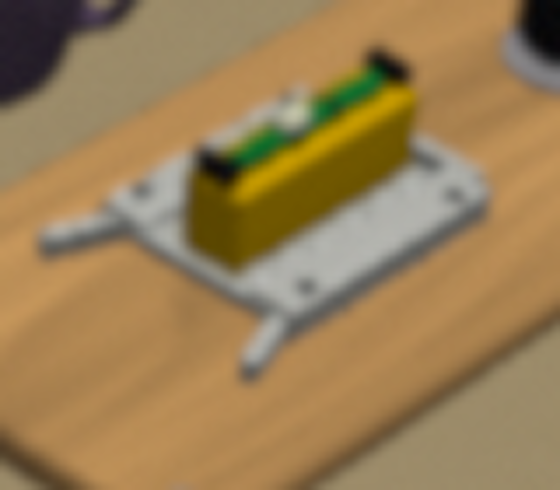

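Call:
step_arm:
  moves: [0,0.0015,0.02,-0.003,0.002,0,0.4,0,0,0.02,-0.003,0.002,0,0.4,0,0,0.019,0,0,0,0.4,0,0,0,0,0,0,0.4,0,0,0,0,0,0,0.4]

```text
time: 11.7
ee_pos: [0.5483, -0.1033, 0.244]
eef_rot: [0.659, 0.752, 0.003, -0.001]
force: [0.3, -0.2, 0.4]
grip_width: 0.703
grasp_force: 0.0
```

```bash
cat >> h.py <<'E'
def bubble(name):
    b=vision.capture("scene");cv2.imwrite(f"pics/{name}.png",b)
    k=8;x0,y0=255,100;c=cv2.resize(b[y0:145,x0:300],None,fx=k,fy=k,interpolation=cv2.INTER_CUBIC)
    v=c.max(2).astype(float);sat=v-c.min(2)
    px=lambda m:np.array([np.average(np.nonzero(m)[1]),np.average(np.nonzero(m)[0])])/k+[x0,y0]
    dk=(v<60).astype(np.uint8);n,lab,st,ce=cv2.connectedComponentsWithStats(dk)
    caps=[(st[i,4],*(ce[i]/k+[x0,y0])) for i in range(1,n) if st[i,4]>150]
    # white: low saturation bright, near the vial line
    P=proj("scene",np.array([sh(.024+y,.095) for y in(-.042,.042)]));d=(P[1]-P[0])/np.linalg.norm(P[1]-P[0]);nrm=np.array([-d[1],d[0]])
    yy,xx=np.mgrid[:c.shape[0],:c.shape[1]];q=np.dstack([xx,yy])/k+[x0,y0]-P.mean(0)
    a=q@d;e=q@nrm
    w=np.clip(c.astype(float).min(2)-75,0,None)*((abs(a)<11)&(abs(e)<3.2))
    print("caps",np.array(caps),"bubble",(w*xx).sum()/w.sum()/k+x0,(w*yy).sum()/w.sum()/k+y0,"along(+y)",(w*a).sum()/w.sum(),"peak",w.max())
E
python3 - <<'E'
from h import *
insh();bubble("b0")
E
```

```text
t 11.7 tcp [ 0.5483 -0.1033  0.244 ] grasp [ 0.5487 -0.1025  0.0807] F [ 0.3063 -0.1619  0.4175] w 0.7030467776896182 gf 0.0
[[-0.1323  0.9912  0.0021]
 [ 0.9912  0.1323  0.0049]
 [ 0.0046  0.0028 -1.    ]]
shelf frame grasp x,y 0.001590420735690887 -0.11260679809825422 yaw err 0.002006769577073214 F shelf 0.2825552007521401 -0.20041410901554352 0.41745598525985006
caps [[597.     290.3687 114.7385]
 [996.     266.3258 129.0463]] bubble 274.027763782512 121.27655158706314 along(+y) 2.255138062167813 peak 94.0
```

Run:
```python
import cv2,numpy as np
b=cv2.imread("pics/b0.png")
print(b[112:132,262:294].min(2))
```

```text
[[107 106 106 107 105 106 101  98  93  89  85  86  85  85  86  86  88  89
   86  86  87  87  87  86  76  60  45  45  58  70  79  85]
 [107 106 106 105 101  97  95  91  88  85  86  86  86  86  87  87  88  87
   87  89  87  86  86  81  66  44  26  25  34  47  61  74]
 [106 105 101  97  94  89  87  85  85  86  86  86  87  87  87  86  87  87
   87  87  86  83  76  66  53  34  23  15  17  26  39  61]
 [102  99  93  90  88  86  86  85  86  87  87  87  87  87  88  89  89  88
   88  85  79  69  56  41  35  35  26  17  14  14  25  52]
 [ 95  92  88  86  86  86  85  87  86  87  86  88  87  87  92 100  98  91
   84  73  59  46  35  33  37  39  23  30  13   2  19  46]
 [ 90  87  86  86  86  84  87  87  87  87  86  88  87  90 105 121 117  97
   75  56  39  37  37  42  25  22  37  20   0   0   0  32]
 [ 87  87  86  86  86  86  87  87  87  88  91  95  98 102 117 132 123  91
   58  36  34  39  27  22  35  33  16   0   0   0   0   0]
 [ 87  86  86  85  86  87  86  87  90  99 109 121 127 123 132 136 118  81
   49  36  35  25  35  35  22   0   0   0   0   0   0   0]
 [ 85  85  86  86  85  86  87  92 10
[... 860 characters left out ...]
0   0   0   0   0   0   0   0  54]
 [105  61  38  38  34  29  30  28  23  35  31  12   0   0   0   0   0   0
    0   0   0   0   0   0   0   0   0   0   0   0  13  50]
 [101  50  19  16  18  21  20  29  29  17   0   0   0   0   0   0   0   0
    0   0   0   0   0   0   0   0   0   0   0  18  53  87]
 [ 75  31  10   8  15  15  16  12   0   0   0   0   0   0   0   0   0   0
    0   0   0   0   0   0   0   0   0   0  30  69 103 132]
 [ 54   6   0   5   9  10   1   0   0   0   0   0   0   0   0   0   0   0
    0   0   0   0   0   0   0   0  14  45  78 115 145 163]
 [ 46   0   0   0   0   0   0   0   0   0   0   0   0   0   0   0   0   0
    0   0   0   0   0   0   0  32  67  98 126 148 163 174]]
```

Call:
step_arm:
  moves: [-0.001,-0.001,0.001,0,0,0,-1,0,0,0,0,0,0,-1,0,0,0,0,0,0,-1,0,0,0,0,0,0,-1,0,0,0,0,0,0,-1,0,0,0,0,0,0,-1,0,0,0,0,0,0,-1]

```text
time: 12.45
ee_pos: [0.5472, -0.1055, 0.2424]
eef_rot: [0.659, 0.752, 0.002, -0.001]
force: [-0.3, -1.2, 2.7]
grip_width: 0.45
grasp_force: 45.0
```

Run:
```python
from h import *
insh()
b=vision.capture("scene");a=vision.capture("top");cv2.imwrite("pics/b1.png",b);cv2.imwrite("pics/tb1.png",a)
print(a[182:198,254:300].min(2)); print(a[182:198,254:300,1].astype(int)-a[182:198,254:300,2])
```

```text
t 12.45 tcp [ 0.5472 -0.1055  0.2424] grasp [ 0.5475 -0.1048  0.0791] F [-0.2658 -1.2106  2.6968] w 0.45046369737247416 gf 45.00010907649994
[[-0.1308  0.9914  0.0018]
 [ 0.9914  0.1308  0.0043]
 [ 0.004   0.0024 -1.    ]]
shelf frame grasp x,y 0.00011092152705650601 -0.11472715739200409 yaw err 0.00044702007232411134 F shelf -0.4213429467178754 -1.1656185018913885 2.6968407397554683
[[104 125 166 172 172 174 173 171 165 159 163 173 175 173 166 159 160 160
  167 170 168 166 162 165 167 167 166 159 154 152 151 150 146 129 112 112
  111 104  94  86 100 160 167 137 108 100]
 [105 115 145 156 164 171 172 168 161 154 159 168 169 169 169 166 164 165
  167 168 166 160 154 155 150 149 145 129 115 111 104 105  99  88  82  85
   86  81  60  53  81 144 165 147 111  97]
 [104 105 113 129 154 168 170 169 167 164 165 167 168 169 166 161 155 153
  150 148 144 128 114 109 104  99  98  88  85  85  84  83  79  75  78  78
   78  75  60  51  61 116 161 160 120  97]
 [105 105 104 124 163 168 169 168 160 154 153 154 149 149 144 129 114 110
  103  98  93  88  82  84  83  76  73  75  78  77  78  77  72  66 
[... 4700 characters left out ...]
2 -22 -21
  -19 -20 -17 -16 -15 -11  -7  -4  -3  -2  -1   0   3   4   3   2   4   2
    4   3   3   3   3   3   2   2   1 -10]
 [-23 -24 -23 -25 -15   0  -3 -17 -20 -21 -21 -21 -20 -19 -17 -16 -14 -11
   -5  -4  -3  -2  -1   1   4   3   4   3   4   3   2   3   4   3   3   4
    2   3   2   2   2   2   1   2   2  -8]
 [-23 -23 -23 -25 -19  -3  -2 -13 -16 -16 -13  -7  -5  -3  -2  -3   0   1
    3   3   3   4   3   3   4   3   3   4   3   3   3   3   2   3   2   2
    3   3   3   3   2   2   2   1   1  -3]
 [-22 -23 -24 -24 -22  -6   2  -1  -2  -3   0   2   4   3   4   4   2   3
    4   4   4   4   3   3   3   3   3   3   2   1   2   2   2   2   1   1
    2   2   3   3   3   3   2   1   4   0]]
```

```bash
cat >> h.py <<'E'
from scipy.ndimage import map_coordinates
def bub(a=None):
    if a is None:a=vision.capture("top")
    a=a.astype(float);P=proj("top",np.array([sh(.024+y,.095) for y in(-.042,.042)]));c=P.mean(0);d=P[1]-P[0];mm=np.linalg.norm(d)/84;d/=np.linalg.norm(d);n=np.array([-d[1],d[0]])
    t=np.arange(-40,40.1,.5)
    # find lateral offset of vial by green mass
    def prof(e,f):return np.array([map_coordinates(f,[[c[1]+d[1]*s*mm+n[1]*e],[c[0]+d[0]*s*mm+n[0]*e]],order=1)[0] for s in t])
    G=a[...,1]-a[...,2];es=np.arange(-3,3.1,.25);m=[np.clip(prof(e,G),0,None).sum() for e in es];e0=np.average(es,weights=np.array(m)**3)
    W=np.mean([prof(e0+k,a.min(2)) for k in(-.75,0,.75)],0);g=np.mean([prof(e0+k,G) for k in(-.75,0,.75)],0)
    on=t[g>12];w=np.clip(W-110,0,None)*(abs(t)<35);b=(w*t).sum()/w.sum();mid=(on[0]+on[-1])/2
    print(f"e0 {e0:.2f} green {on[0]} {on[-1]} mid {mid:.1f} bubble {b:.2f} -> off(+y) {b-mid:.2f} mm");return t,W,g
E
python3 - <<'E'
from h import *
for f in("top0","t1","tb1"):
    try:t,W,g=bub(cv2.imread(f"pics/{f}.png"))
    except Exception as e:print(f,e)
print(np.c_[t,W,g][20:140:2].round(0).astype(int).tolist())
E
```

```text
top0 Weights sum to zero, can't be normalized
e0 0.17 green -33.5 30.0 mid -1.8 bubble 3.94 -> off(+y) 5.69 mm
e0 0.22 green -34.0 30.0 mid -2.0 bubble 4.30 -> off(+y) 6.30 mm
[[-30, 73, 37], [-29, 72, 38], [-28, 72, 37], [-27, 72, 37], [-26, 72, 36], [-25, 72, 36], [-24, 72, 35], [-23, 72, 35], [-22, 72, 36], [-21, 72, 36], [-20, 72, 36], [-19, 73, 36], [-18, 73, 37], [-17, 73, 37], [-16, 74, 35], [-15, 73, 33], [-14, 71, 28], [-13, 68, 23], [-12, 67, 24], [-11, 69, 27], [-10, 70, 31], [-9, 72, 33], [-8, 73, 36], [-7, 73, 37], [-6, 73, 37], [-5, 77, 35], [-4, 84, 31], [-3, 94, 27], [-2, 112, 19], [-1, 130, 12], [0, 144, 7], [1, 156, 3], [2, 161, 1], [3, 162, 1], [4, 162, 1], [5, 161, 1], [6, 159, 1], [7, 155, 1], [8, 150, 1], [9, 139, 2], [10, 125, 4], [11, 111, 9], [12, 97, 19], [13, 84, 29], [14, 79, 34], [15, 76, 38], [16, 75, 39], [17, 76, 39], [18, 76, 39], [19, 75, 38], [20, 75, 37], [21, 75, 37], [22, 75, 37], [23, 76, 37], [24, 76, 37], [25, 76, 37], [26, 76, 38], [27, 76, 38], [28, 76, 33], [29, 77, 27]]
```

Call:
step_arm:
  moves: [0,0,0.002,0,0,0,-1,0,0,0.002,0,0,0,-1,0,0,0.002,0,0,0,-1,0,0,0,0,0,0,-1,0,0,0,0,0,0,-1]

```text
time: 13.05
ee_pos: [0.5474, -0.1064, 0.2374]
eef_rot: [0.66, 0.752, 0.002, 0.0]
force: [-5.2, -5.4, 15.3]
grip_width: 0.451
grasp_force: 45.0
```

Run:
```python
from h import *
insh();bub()
```

```text
t 13.05 tcp [ 0.5474 -0.1064  0.2374] grasp [ 0.5477 -0.106   0.0741] F [-5.1705 -5.3569 15.3291] w 0.45127413765623586 gf 45.01451790332794
[[-0.1297  0.9916  0.0022]
 [ 0.9916  0.1297  0.0024]
 [ 0.0021  0.0025 -1.    ]]
shelf frame grasp x,y 0.00022049692170423262 -0.11595208604150045 yaw err -0.0006688389648518422 F shelf -5.824517225440078 -4.6373599088900574 15.32909747306236
e0 0.23 green -35.5 28.5 mid -3.5 bubble 9.44 -> off(+y) 12.94 mm
```

Call:
step_arm:
  moves: [0,0,-0.0007,0,0,0.13,-1,0,0,-0.0007,0,0,0.13,-1,0,0,-0.0007,0,0,0.13,-1,0,0,-0.0007,0,0,0.13,-1,0,0,0,0,0,0,-1,0,0,0,0,0,0,-1]

```text
time: 13.7
ee_pos: [0.5477, -0.1059, 0.2401]
eef_rot: [0.798, 0.602, 0.002, -0.0]
force: [-2.0, -4.4, 11.4]
grip_width: 0.448
grasp_force: 45.0
```

Run:
```python
from h import *
insh();bub();s=ctrl.get_state();print(s["wrist_torque"],s["joint_positions"])
```

```text
t 13.7 tcp [ 0.5477 -0.1059  0.2401] grasp [ 0.5482 -0.1054  0.0768] F [-2.0257 -4.3712 11.4448] w 0.4480514731656908 gf 45.03497242927551
[[ 0.2744  0.9616  0.0031]
 [ 0.9616 -0.2744  0.0032]
 [ 0.0039  0.0021 -1.    ]]
shelf frame grasp x,y 0.000761152596369892 -0.11537330981567118 yaw err -0.4086330205584823 F shelf -2.5781002433590894 -4.069902694665359 11.444761216858765
e0 0.21 green -34.0 29.0 mid -2.5 bubble 9.43 -> off(+y) 11.93 mm
[-0.6297  0.746   0.0297] [ 0.3816  0.5281 -0.3848  1.9477  0.2871  0.7158 -0.4513]
```

Run:
```python
from h import *
bub();a=vision.capture("top");t,W,g=bub(a);b=vision.capture("scene")
print(W[::4].round().astype(int).tolist())
m=shelf_model((R.from_euler('z',SY).as_matrix(),np.array([*SX,0])))
c=cv2.resize(a[140:235,210:362],None,fx=3.5,fy=3.5,interpolation=cv2.INTER_CUBIC)
d=cv2.resize(b[70:150,250:365],None,fx=4.6,fy=3.2*4.6/4.6,interpolation=cv2.INTER_CUBIC)
d=cv2.resize(b[70:150,250:365],(374,260),interpolation=cv2.INTER_CUBIC)
o=np.zeros((600,540,3),np.uint8);o[:c.shape[0],:c.shape[1]]=c;o[336:596,:374]=d;cv2.imwrite("pics/mid.png",o);cv2.imwrite("pics/b2.png",b);cv2.imwrite("pics/tb2.png",a)
```

```text
e0 0.22 green -34.0 29.0 mid -2.5 bubble 8.19 -> off(+y) 10.69 mm
e0 0.20 green -34.0 29.0 mid -2.5 bubble 7.70 -> off(+y) 10.20 mm
[51, 58, 75, 77, 72, 72, 73, 73, 74, 74, 74, 75, 74, 70, 67, 73, 74, 76, 74, 76, 91, 121, 154, 164, 164, 160, 143, 114, 85, 75, 75, 76, 77, 78, 75, 71, 69, 62, 55, 78, 121]
```

View pics/mid.png

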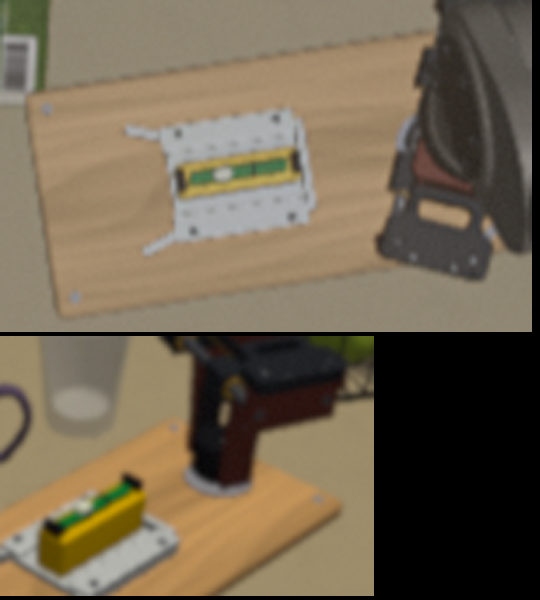

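The picture shows the level home in the slot and the knob gripped. The bubble is still drifting, so it lags the shelf. I'll wait before reading it.

Call:
step_arm:
  moves: [0,0,0,0,0,0,-1,0,0,0,0,0,0,-1,0,0,0,0,0,0,-1,0,0,0,0,0,0,-1,0,0,0,0,0,0,-1,0,0,0,0,0,0,-1,0,0,0,0,0,0,-1,0,0,0,0,0,0,-1,0,0,0,0,0,0,-1,0,0,0,0,0,0,-1]

```text
time: 14.9
ee_pos: [0.5477, -0.106, 0.2401]
eef_rot: [0.798, 0.602, 0.002, -0.0]
force: [-1.9, -3.5, 12.2]
grip_width: 0.448
grasp_force: 45.0
```

Run:
```python
from h import *
insh();bub()
```

```text
t 14.9 tcp [ 0.5477 -0.106   0.2401] grasp [ 0.5482 -0.1054  0.0768] F [-1.9066 -3.5044 12.207 ] w 0.44780377670267113 gf 45.034908056259155
[[ 0.2743  0.9616  0.0032]
 [ 0.9616 -0.2744  0.0034]
 [ 0.0042  0.0022 -1.    ]]
shelf frame grasp x,y 0.0007854281797399481 -0.11539001371470531 yaw err -0.40862214617393866 F shelf -2.347076505101012 -3.225977327240987 12.207018614782994
e0 0.20 green -34.0 29.0 mid -2.5 bubble 7.80 -> off(+y) 10.30 mm
```

Call:
step_arm:
  moves: [0,0,-0.0006,0,0,0.13,-1,0,0,-0.0006,0,0,0.13,-1,0,0,-0.0006,0,0,0.13,-1,0,0,-0.0006,0,0,0.13,-1,0,0,0,0,0,0,-1,0,0,0,0,0,0,-1,0,0,0,0,0,0,-1,0,0,0,0,0,0,-1,0,0,0,0,0,0,-1,0,0,0,0,0,0,-1,0,0,0,0,0,0,-1,0,0,0,0,0,0,-1]

```text
time: 16.15
ee_pos: [0.5481, -0.1057, 0.2428]
eef_rot: [0.904, 0.428, 0.003, -0.001]
force: [-0.4, -1.6, 11.5]
grip_width: 0.445
grasp_force: 45.0
```

Run:
```python
from h import *
insh();bub()
```

```text
t 16.15 tcp [ 0.5481 -0.1057  0.2428] grasp [ 0.5488 -0.1051  0.0795] F [-0.3936 -1.5773 11.5083] w 0.445220017282881 gf 45.03208816051483
[[ 0.6334  0.7738  0.0044]
 [ 0.7738 -0.6334  0.0038]
 [ 0.0057  0.001  -1.    ]]
shelf frame grasp x,y 0.0013818260777902682 -0.1151150825989746 yaw err -0.8166127541748175 F shelf -0.595840365070951 -1.5125852432846758 11.508337829316995
e0 0.22 green -33.5 30.5 mid -1.5 bubble 3.91 -> off(+y) 5.41 mm
```

Call:
step_arm:
  moves: [0,0,-0.0006,0,0,0.14,-1,0,0,-0.0006,0,0,0.14,-1,0,0,-0.0006,0,0,0.14,-1,0,0,-0.0006,0,0,0.14,-1,0,0,0,0,0,0,-1,0,0,0,0,0,0,-1,0,0,0,0,0,0,-1,0,0,0,0,0,0,-1,0,0,0,0,0,0,-1,0,0,0,0,0,0,-1,0,0,0,0,0,0,-1,0,0,0,0,0,0,-1]

```text
time: 17.4
ee_pos: [0.5483, -0.1055, 0.2456]
eef_rot: [0.975, 0.221, 0.003, -0.001]
force: [-1.7, -1.3, 15.6]
grip_width: 0.448
grasp_force: 45.0
```

Run:
```python
from h import *
insh();t,W,g=bub();print(np.c_[t,W,g][50:114:2].round(0).astype(int).tolist())
```

```text
t 17.4 tcp [ 0.5483 -0.1055  0.2456] grasp [ 0.5492 -0.1049  0.0823] F [-1.6788 -1.2689 15.6461] w 0.44776289177377887 gf 45.00872790813446
[[ 0.9023  0.4311  0.0054]
 [ 0.4311 -0.9023  0.0037]
 [ 0.0065 -0.0011 -1.    ]]
shelf frame grasp x,y 0.001824590243798982 -0.11502595080476871 yaw err -1.255807914312669 F shelf -1.8298171492144601 -1.039256079584583 15.646088714075848
e0 0.26 green -31.5 31.0 mid -0.2 bubble 0.17 -> off(+y) 0.42 mm
[[-15, 74, 39], [-14, 73, 37], [-13, 72, 35], [-12, 69, 30], [-11, 66, 24], [-10, 66, 21], [-9, 74, 24], [-8, 83, 26], [-7, 99, 21], [-6, 117, 16], [-5, 133, 10], [-4, 148, 6], [-3, 160, 2], [-2, 164, 2], [-1, 167, 1], [0, 167, 1], [1, 166, 1], [2, 163, 1], [3, 159, 1], [4, 153, 1], [5, 139, 2], [6, 124, 3], [7, 106, 7], [8, 87, 11], [9, 76, 15], [10, 72, 21], [11, 70, 26], [12, 72, 31], [13, 74, 36], [14, 76, 37], [15, 77, 39], [16, 77, 39]]
```

Run:
```python
from h import *
for i in range(3):t,W,g=bub()
insh();print(ctrl.job_done())
```

```text
e0 0.26 green -31.5 31.0 mid -0.2 bubble 0.14 -> off(+y) 0.39 mm
e0 0.26 green -31.5 31.0 mid -0.2 bubble 0.10 -> off(+y) 0.35 mm
e0 0.26 green -31.5 31.0 mid -0.2 bubble 0.12 -> off(+y) 0.37 mm
t 17.6 tcp [ 0.5483 -0.1055  0.2456] grasp [ 0.5492 -0.1049  0.0823] F [-2.0855 -0.7117 15.6644] w 0.4478666385481126 gf 45.00871181488037
[[ 0.9023  0.4311  0.0054]
 [ 0.431  -0.9023  0.0038]
 [ 0.0065 -0.0011 -1.    ]]
shelf frame grasp x,y 0.001859427289549638 -0.11501753660892014 yaw err -1.25583837898014 F shelf -2.1604828908521756 -0.4338407390055982 15.664423447983342
the job is handed in; nothing more can be done
None
```

I handed the job in at 17.6 s: the level is fully home in the slot, and the knob is still gripped and pressed down with about 16 N. The bubble sits about 0.4 mm off centre, well inside the 3 mm limit; no verdict came back.

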